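# Fit-test cable sleeves on an inclined gauge pin

### The job

One of these two cable sleeves is undersized inside: test each by sliding it gently down the slanting gauge pin until it stops, either fully home on the shoulder or held up part-way. Deal with one sleeve at a time, putting it away before you try the other: stand the sleeve that goes fully home upright in the square tray, and the one that stops part-way upright in the round dish. Do not drop the sleeves, and leave the other things on the bench alone.

Things in the scene. Friction and masses are not known exactly. Their poses are not given: they have to be found in the camera images.
- sleeve_1: Plain aluminium tube, 42 mm outside diameter, 100 mm long, about 0.2 kg, both ends open and alike, standing on the bench. Origin at its centre, z along its axis. The sleeves look the same: one has a clear 29 mm bore, the other's 29 mm bore narrows to 18 mm from 35 mm inside either end. Only a trial on the pin tells which.
- sleeve_2: Plain aluminium tube, 42 mm outside diameter, 100 mm long, about 0.2 kg, both ends open and alike, standing on the bench. Origin at its centre, z along its axis. The sleeves look the same: one has a clear 29 mm bore, the other's 29 mm bore narrows to 18 mm from 35 mm inside either end. Only a trial on the pin tells which.
- gauge: Fixed gauge stand: machined aluminium flange 140 mm across and 14 mm thick, with a stub that carries the slanting pin. Origin at the centre of its underside, z up; the pin leans 30 degrees from vertical towards the stand's own -x, roughly to the robot's left (world +y).
- pin: Fixed steel gauge pin, 26 mm diameter, 80 mm long, its last 10 mm tapering to a flat 21 mm nose. Origin at its foot, in the middle of the 54 mm shoulder face it rises from (55 mm above the bench); z along the pin to the nose, y level. The clear sleeve goes down to the shoulder; the narrow one stops on the nose, its lower end 45 mm short of the shoulder.
- pass_tray: Fixed square steel tray 130 x 130 x 20 mm, walls and floor 5 mm thick, for sleeves that fit. Origin at the centre of its underside, z up; x and y along its sides.
- reject_dish: Fixed round steel dish 136 mm diameter, 20 mm high, wall and floor 5 mm thick, for sleeves that do not fit. Origin at the centre of its underside, z up.
- clamp_block: Bystander: black three-clamp fibre holder, 70 x 60 x 31 mm, beyond the gauge. Origin under its centre.
- cleaner: Bystander: clear bottle, 60 mm diameter, 100 mm tall. Origin under its centre.
- driver: Bystander: screwdriver, about 200 mm long, lying on the bench between the gauge and the robot. Origin under its centre.

How it is judged:
By the outcome, as a careful person would: the job done as asked, in the order asked, and still so for the second after the job is handed in, with the robot touching nothing.
It also fails if it takes over 72 s, if anything falls off the work surface, if the arm or the gripper's body presses on something with over 40 N, if the wrist force passes 120 N, or if a joint passes its speed limit or range.

### The arm

A 6-joint arm with a two-finger parallel gripper is mounted at the origin on the work surface. World frame = base frame: x ahead of the robot, y to its left, z up, the work surface at z = 0. Lengths are in m, angles in degrees, forces in N, time in s.
With the tool pointing down it reaches from about 0.4 to 0.825 m from the base axis. Payload 7 kg.
Tool frame: the origin (TCP) lies on the centre line of the jaws, within the pads' length; the fingertips stand 19 mm ahead of it and the grasp point (between the pads) is the TCP (r.tips_ahead is the distance from the TCP to the fingertips, in m); z points along the fingers, y is the line along which they close (so a half turn about z gives the same grasp; the last joint's range is limited). The gripper opens to 88 mm and grips with 3 to 60 N. Pads are 19 mm wide; open, the fingers measure 130 mm over their backs; the gripper's body (78 mm by 193 mm) begins 47 mm behind the grasp point.
Start: joints at [90.762, 20.546, 0.682, 0, -70.136, -16.507], TCP at [0.183, 0.65, 0.246] pointing down, gripper open.
Joint ranges: [-176.03, 176.03], [-82.01, 121.73], [-58.28, 71.71], [-173.87, 95.51], [-174.79, -0.11], [-173.66, 173.66]. Speed limits (degrees/s): [136.94, 136.94, 172.46, 180, 180, 180].

### API

Orientations are given as [roll, pitch, yaw] about the fixed x, y, z axes, in that order (R = Rz(yaw) Ry(pitch) Rx(roll)).
In Python, from plant import r, viewer, close_job gives the robot as it stands. The module is installed in compiled form; this text tells all that it offers.
- The arm moves only by the tool arm_command, never from a script. Its arguments are lists of equal length, an entry for each row: "travel": the shift along the world's x, y, z scaled (see below), a list of three; "delta_rot": the turn, a rotation vector about the world's x, y, z scaled (see below), a list of three. In form: {"travel": [[dx, dy, dz], ...], "delta_rot": [[rx, ry, rz], ...]}. A call has 1 to 20 rows; each row is the pose to reach, as a shift and turn from the pose commanded when the call began; what a row does not reach only later rows make up. The controller multiplies each number of a shift by 0.5 m and each number of a turn by 90 degrees. A row lasts 1/8 s, in which the tool goes at most 62.5 mm and 10.7 degrees, less where a joint would pass 70% of its speed; a pose out of reach is approached as far as the arm can. A call with a number of a shift or a turn outside -1 to 1 is refused whole. A call with a gripper value outside its range is refused whole. "grip" is the opening, from 0 (shut) to 1 (fully open), set as the call begins (left out, the last holds). The fingers move at their own pace and stop on an object; "newtons" is the grip in N (left out, the last holds). Time passes only in rows, so rows that repeat a pose let the fingers close. It gives the time, the measured TCP pose, the force, the opening and the grip force at its end, in the units of the state.
- r.get_state(): the state, without advancing time (a new reading comes with each control period).
- viewer.capture(name): name is "scene" or "top"; returns a dict with "img" (384x512x3 uint8, red, green, blue), "camera_matrix" (3x3 intrinsics, pixels), "R" (3x3) and "t" (3): a world point X has camera coordinates R X + t. Camera axes: x right, y down, z forward; pixel columns grow to the right and rows downward; lengths in m; the calibration is good to about 2 mm. A picture is of the moment at which its call begins. There is no depth.
- close_job(): hands the job in; it is judged then, once.
The state is a dict: "time_s": time; "joints": joint angles; "qd": joint speeds; "joint_torque": joint torques, N m; "tcp_pos": TCP position; "eef_rot": TCP orientation; "contact_force": force on the tool from outside, world axes, zero at the start; "moment": the same for the moment, N m; "gripper_width": finger opening in m; "gripper_force": force on a finger pad.
Only numpy, scipy, OpenCV 4.12 (cv2) and the standard library are available. Lean on these libraries where they do the work, as an engineer would, in place of code of your own. Each camera call takes 0.05 s, during which the arm holds its last target. There are 200 camera calls.

## Working session

There is one attempt and no reset: what is moved stays moved. The work goes in short steps, Python scripts to look and compute and a tool call to move; the robot and the scene stay as the last step left them, time stands still between calls to the robot, and variables do not carry over. Pictures are saved under pics/ and viewed, at most 10 in all, crops included, and the job is handed in when it is done.

Besides the shell and the picture viewer there is one more tool, called after ">>>" as name(argument=value, ...), one argument or row to a line, values as JSON. arm_command: Moves the arm, as the interface text tells. Shifts and turns lie within -1 to 1; 1 stands for 0.5 m of shift or 90 degrees of turn. Its arguments: {"type":"object","properties":{"travel":{"type":"array"},"delta_rot":{"type":"array"},"grip":{"type":"number"},"newtons":{"type":"number"}},"required":["travel","delta_rot"]}

```bash
mkdir -p pics; python3 - <<'E'
from plant import r,viewer
import cv2,numpy as np,pickle
d={}
for n in("scene","top"):
    c=viewer.capture(n);d[n]=c
    cv2.imwrite(f"pics/{n}0.png",cv2.resize(c["img"][:,:,::-1],(800,600),interpolation=cv2.INTER_CUBIC))
    print(n,c["camera_matrix"].tolist(),(-c["R"].T@c["t"]).round(3),c["R"].round(3).tolist())
pickle.dump(d,open("c0.pkl","wb"))
print(r.get_state())
E
```

```text
scene [[419.89241365658165, 0.0, 257.67617375271504], [0.0, 419.89241365658165, 195.46282247191684], [0.0, 0.0, 1.0]] [ 1.354 -0.094  0.669] [[0.159, 0.987, -0.021], [0.606, -0.114, -0.787], [-0.779, 0.112, -0.617]]
top [[412.13825270506527, 0.0, 254.6422575393702], [0.0, 412.13825270506527, 183.9848385445946], [0.0, 0.0, 1.0]] [0.523 0.002 1.151] [[-0.029, -1.0, 0.007], [-0.998, 0.028, -0.064], [0.064, -0.009, -0.998]]
{'time_s': 0.1, 'joints': array([ 9.07616352e+01,  2.05879213e+01,  6.37385529e-01, -1.69791846e-02,
       -7.01369343e+01, -1.65076417e+01]), 'qd': array([ 0.06155771, -0.04491565,  0.19882922,  0.03026062, -0.07029675,
        0.01643937]), 'joint_torque': array([-1.13739294e-03, -5.84163380e+01,  2.93753779e+01,  7.01558411e+00,
        1.01938541e-02, -5.08195683e-05]), 'tcp_pos': array([0.18308583, 0.64925098, 0.24469965]), 'eef_rot': array([ 1.79911600e+02, -9.55188056e-03, -1.57517804e+01]), 'contact_force': array([-0.01280074, -0.71238521,  0.12245772]), 'moment': array([ 0.01381555, -0.03071141,  0.01331769]), 'gripper_force': 0.0, 'gripper_width': 0.08800646114694666}
```

View pics/scene0.png

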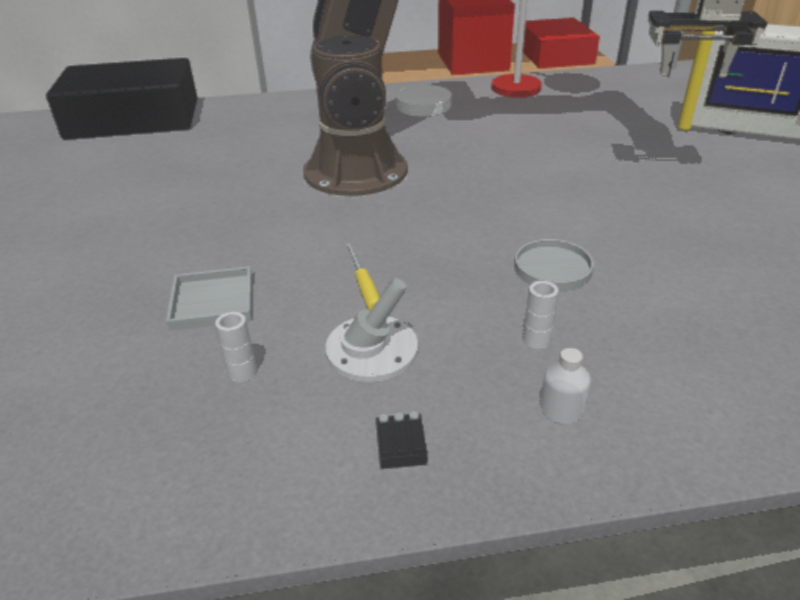

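View pics/top0.png

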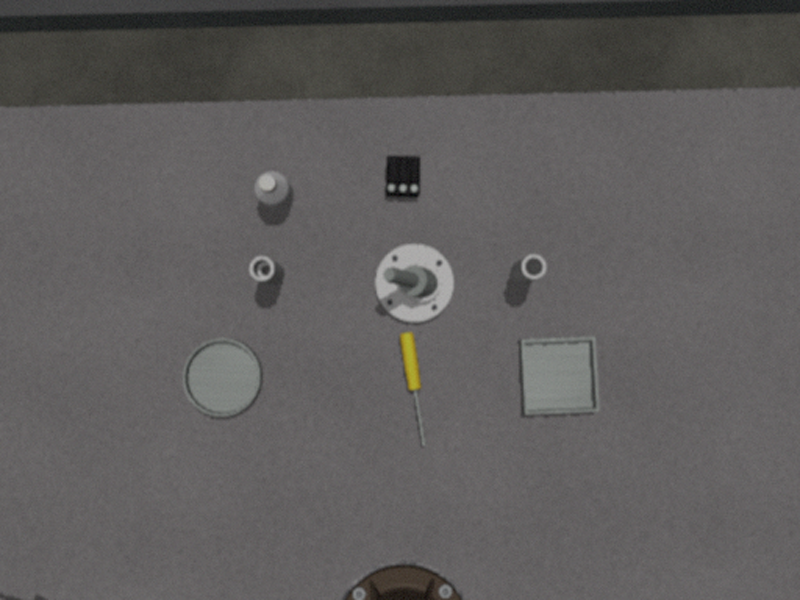

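The views show the gauge at the centre (top view 414,284, with the pin nose at about 390,274). One sleeve is on the left (262,268) and one on the right (534,266). The dish is on the left (222,377), the tray on the right (560,376), and the bottle sits near the left sleeve. Next I'll make zoomed crops to measure from.

```bash
python3 - <<'E'
import cv2,numpy as np,pickle
d=pickle.load(open("c0.pkl","rb"))
def crop(n,u,v,w,h,s):
    i=d[n]["img"][v:v+h,u:u+w,::-1]
    i=cv2.resize(i,(w*s,h*s),interpolation=cv2.INTER_CUBIC)
    i=np.clip(i.astype(float)*(1.3 if n=="top" else 1),0,255).astype(np.uint8)
    for k in range(0,w,10): cv2.line(i,(k*s,0),(k*s,6 if (u+k)%20 else 14),(0,255,255),1)
    for k in range(0,h,10): cv2.line(i,(0,k*s),(6 if (v+k)%20 else 14,k*s),(0,255,255),1)
    return i
# 400x300 tiles
a=np.vstack([np.hstack([crop("top",150,150,50,37,8),crop("top",320,150,50,37,8)]),np.hstack([crop("top",235,150,60,60,6)[:, :400],np.zeros((360,440,3),np.uint8)])]) if 0 else None
t=np.zeros((600,800,3),np.uint8)
t[:296,:400]=crop("top",150,150,50,37,8);t[:296,400:]=crop("top",320,150,50,37,8)
t[300:,:400]=crop("top",235,150,80,60,5);t[300:,400:]=crop("scene",205,170,80,60,5)
cv2.imwrite("pics/m1.png",t)
E
```

```text
(no output)
```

View pics/m1.png

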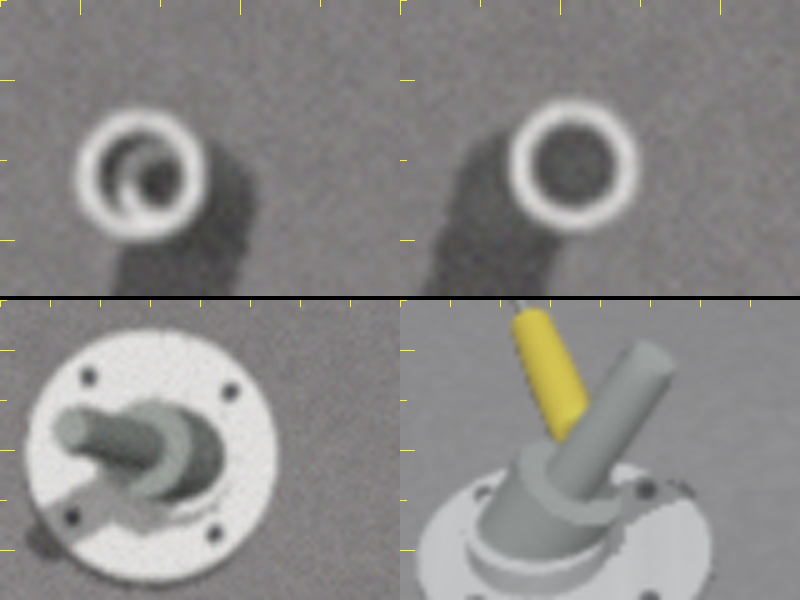

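The crop shows the sleeve top rings at about (167.6,171.8) and (341.8,170.5) in the full-resolution top image, and the pin nose at about (249.6,176.2). Next I'll fit the gauge model to edges in both views.

```bash
cat > h.py <<'E'
import cv2,numpy as np,pickle
d=pickle.load(open("c0.pkl","rb"))
def proj(n,X):
    c=d[n];p=np.atleast_2d(X)@c["R"].T+c["t"];p=p@c["camera_matrix"].T
    return p[:,:2]/p[:,2:]
def back(n,uv,z):
    c=d[n];o=-c["R"].T@c["t"];k=c["R"].T@np.linalg.inv(c["camera_matrix"])@[uv[0],uv[1],1]
    return o+k*(z-o[2])/k[2]
G={}
for n in d:
    g=cv2.GaussianBlur(cv2.cvtColor(d[n]["img"],cv2.COLOR_RGB2GRAY).astype(np.float32),(0,0),.8)
    m=np.hypot(cv2.Sobel(g,5,1,0),cv2.Sobel(g,5,0,1));G[n]=np.minimum(m,80)
def score(n,X,s=None):
    p=proj(n,X).astype(np.float32)
    return cv2.remap(G[n],p[:,:1],p[:,1:],cv2.INTER_LINEAR).mean()
th=np.linspace(0,2*np.pi,72,endpoint=False)
def circ(c,a,r):
    a=np.array(a,float);u=np.cross(a,[1,0,0.01]);u/=np.linalg.norm(u);v=np.cross(a,u)
    return np.array(c)+r*(np.cos(th)[:,None]*u+np.sin(th)[:,None]*v)
def pin(n,q):
    f=np.array([q[0],q[1],.055]);a=np.array([.5*np.cos(q[2]),.5*np.sin(q[2]),.75**.5])
    c=d[n];o=-c["R"].T@c["t"];w=np.cross(a,o-f-.04*a);w/=np.linalg.norm(w)
    s=np.linspace(.03,.068,15)[:,None]*a
    return [f+s+.013*w,f+s-.013*w,circ(f+.08*a,a,.0105),circ(f,a,.027)]
E
python3 - <<'E'
from h import *
from scipy.optimize import differential_evolution as DE
def fit(fun,b):
    o=DE(lambda q:-fun(q),b,seed=1,tol=1e-5,popsize=25);return o.x,-o.fun
nose=back("top",(249.4,176),.1243);print("nose guess",nose)
up=[0,0,1]
for ns in(["top"],["scene"],["top","scene"]):
    f=lambda q:sum(w*score(n,P) for n in ns for P,w in zip(pin(n,q),(1,1,1,.7)))
    q,s=fit(f,[(nose[0]-.03,nose[0]+.03),(nose[1]-.06,nose[1]-.02),(np.pi/2-.5,np.pi/2+.5)])
    a=np.array([.5*np.cos(q[2]),.5*np.sin(q[2]),.866])
    fl,_=fit(lambda p:sum(score(n,circ([p[0],p[1],.014],up,.07)) for n in ns),[(.45,.65),(-.1,.1)])
    print(ns,q[:2].round(4),np.degrees(q[2]).round(2),"nose",(np.r_[q[:2],.055]+.08*a).round(4),round(s,1),"flange",fl.round(4))
    for nm,(u,v) in dict(L=(167.3,171.5),R=(341.5,170.3)).items():
        x=back("top",(u,v),.1)
        p,s=fit(lambda p:sum(score(n,circ([p[0],p[1],.1],up,.021))+score(n,circ([p[0],p[1],.1],up,.0145)) for n in ns),[(x[0]-.015,x[0]+.015),(x[1]-.015,x[1]+.015)])
        print("  sleeve",nm,x.round(4),p.round(4),round(s,1))
    x=back("top",(142,241),.02);p,s=fit(lambda p:sum(score(n,circ([p[0],p[1],.02],up,.068)) for n in ns),[(x[0]-.02,x[0]+.02),(x[1]-.02,x[1]+.02)]);print("  dish",p.round(4))
for k,(u,v) in dict(tray=(358.4,240.6),bottle=(174,120),clamp=(258,112)).items(): print(k,back("top",(u,v),.02).round(3))
E
```

```text
nose guess [0.60885773 0.00499098 0.1243    ]
['top'] [ 0.6063 -0.0322] 83.05 nose [0.6111 0.0075 0.1243] 286.2 flange [ 0.6049 -0.0373]
  sleeve L [0.6283 0.2146 0.1   ] [0.6293 0.2155] 156.1
  sleeve R [ 0.6189 -0.2316  0.1   ] [ 0.6194 -0.2313] 159.4
  dish [0.4494 0.3062]
['scene'] [ 0.6352 -0.0481] 73.26 nose [ 0.6467 -0.0098  0.1243] 205.3 flange [ 0.6089 -0.0374]
  sleeve L [0.6283 0.2146 0.1   ] [0.6331 0.2161] 139.2
  sleeve R [ 0.6189 -0.2316  0.1   ] [ 0.6236 -0.2305] 147.3
  dish [0.4579 0.2991]
['top', 'scene'] [ 0.6074 -0.0311] 81.07 nose [0.6136 0.0085 0.1243] 474.8 flange [ 0.6074 -0.037 ]
  sleeve L [0.6283 0.2146 0.1   ] [0.6318 0.216 ] 282.2
  sleeve R [ 0.6189 -0.2316  0.1   ] [ 0.6229 -0.2307] 283.8
  dish [0.4572 0.2989]
tray [ 0.432 -0.287  0.02 ]
bottle [0.779 0.21  0.02 ]
clamp [ 0.795 -0.024  0.02 ]
```

```bash
python3 - <<'E'
from h import *
from scipy.optimize import differential_evolution as DE
off=np.array([.0042,0.0,0])
def full(n,q):
    D=off*(n=="scene");c=np.array([q[0],q[1]])
    f=c+q[3]*np.array([np.cos(q[2]),np.sin(q[2])])
    return [P+D for P in pin(n,[*f,q[2]])]+[circ([*c,.014],[0,0,1],.07)+D]
f=lambda q,ns:-sum(w*score(n,P) for n in ns for P,w in zip(full(n,q),(1,1,1,.7,1)))
best={}
for ns in(["top"],["scene"],["top","scene"]):
    o=DE(f,[(.595,.615),(-.045,-.03),(1.2,1.75),(-.01,.02)],args=(ns,),seed=1,tol=1e-5,popsize=25);q=o.x;best[len(ns)*(ns[0]=="top")]=q
    ft=q[:2]+q[3]*np.array([np.cos(q[2]),np.sin(q[2])]);print(ns,q.round(4),np.degrees(q[2]).round(2),"foot",ft.round(4),"nose",(ft+.04*np.array([np.cos(q[2]),np.sin(q[2])])).round(4),o.fun)
q=best[2];t=[]
for n,(u,v) in dict(top=(235,150),scene=(205,170)).items():
    i=cv2.resize(d[n]["img"][v:v+70,u:u+66,::-1],None,fx=6,fy=6,interpolation=cv2.INTER_CUBIC)
    for P in full(n,q):
        for p in proj(n,P): cv2.circle(i,tuple(int(x) for x in ((p-[u,v]+.5)*6)),1,(0,0,255),-1)
    t.append(i)
cv2.imwrite("pics/ov.png",np.hstack(t))
E
```

```text
['top'] [ 0.6056 -0.0369  1.4494  0.0048] 83.04 foot [ 0.6062 -0.0322] nose [0.611  0.0075] -366.15106201171875
['scene'] [ 0.6054 -0.0374  1.4195  0.0055] 81.33 foot [ 0.6062 -0.032 ] nose [0.6123 0.0075] -274.3817138671875
['top', 'scene'] [ 0.6054 -0.0373  1.4278  0.0055] 81.8 foot [ 0.6062 -0.0319] nose [0.6119 0.0077] -640.33349609375
```

View pics/ov.png

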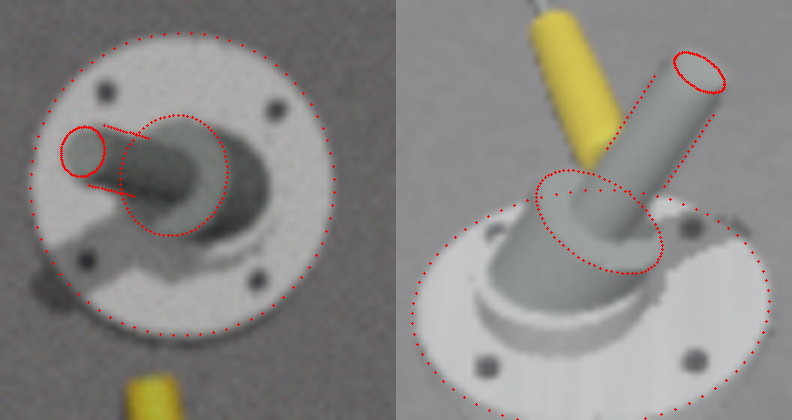

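The overlay sits on the pin, shoulder and flange in both views once the scene camera gets a 4 mm x offset. Working in the top-camera frame, the foot is at (.606,-.032), the lean azimuth is 81.8° and sleeve L is at (.629,.216). I'll move above sleeve L.

>>> arm_command(
  travel=[
    [0.045,-0.043,0],
    [0.13,-0.126,0],
    [0.22,-0.213,0],
    [0.31,-0.3,0],
    [0.4,-0.387,0],
    [0.49,-0.474,0],
    [0.58,-0.562,0],
    [0.67,-0.649,-0.02],
    [0.76,-0.736,-0.04],
    [0.84,-0.813,-0.06],
    [0.88,-0.852,-0.08],
    [0.896,-0.868,-0.092],
    [0.896,-0.868,-0.092],
    [0.896,-0.868,-0.092],
  ],
  delta_rot=[
    [0,0,0],
    [0,0,0.01],
    [0,0,0.02],
    [0,0,0.03],
    [0,0,0.04],
    [0,0,0.05],
    [0,0,0.06],
    [0,0,0.07],
    [0,0,0.08],
    [0,0,0.084],
    [0,0,0.084],
    [0,0,0.084],
    [0,0,0.084],
    [0,0,0.084],
  ],
  grip=1,
)

```text
time_s: 1.85
tcp_pos: [0.6307, 0.2163, 0.2001]
eef_rot: [-180.0, -0.0, -8.1]
contact_force: [0.3, 0.8, 0.5]
gripper_width: 0.0878
gripper_force: 0.0
```

```bash
python3 - <<'E'
from h import *
print(back("top",(142.1-.5,241.3-.5),.02),back("top",(358,240.2),.02))
from plant import r
s=r.get_state();print(s["tcp_pos"],s["eef_rot"],s["joints"],s["contact_force"])
E
```

```text
[0.4489494  0.30348327 0.02      ] [ 0.43332062 -0.28638853  0.02      ]
[0.63070728 0.21626991 0.20009075] [-1.79977147e+02 -2.23588381e-02 -8.13758879e+00] [ 3.56442817e+01  2.14453366e+01 -4.05866553e+00 -1.13999139e-03
 -6.44640432e+01  4.62186251e+01] [0.27308483 0.75538868 0.49793467]
```

>>> arm_command(
  travel=[
    [0,0,-0.04],
    [0,0,-0.1],
    [0,0,-0.16],
    [0,0,-0.21],
    [0,0,-0.24],
    [0,0,-0.25],
    [0,0,-0.25],
  ],
  delta_rot=[
    [0,0,0],
    [0,0,0],
    [0,0,0],
    [0,0,0],
    [0,0,0],
    [0,0,0],
    [0,0,0],
  ],
)

```text
time_s: 2.72
tcp_pos: [0.6314, 0.2161, 0.0752]
eef_rot: [-180.0, -0.0, -8.1]
contact_force: [-0.9, 0.2, 0.5]
gripper_width: 0.0876
gripper_force: 0.0
```

>>> arm_command(
  travel=[
    [0,0,0],
    [0,0,0],
    [0,0,0],
    [0,0,0],
    [0,0,0],
    [0,0,0],
  ],
  delta_rot=[
    [0,0,0],
    [0,0,0],
    [0,0,0],
    [0,0,0],
    [0,0,0],
    [0,0,0],
  ],
  grip=0.4,
  newtons=25,
)

```text
time_s: 3.48
tcp_pos: [0.6312, 0.2156, 0.0746]
eef_rot: [180.0, -0.0, -8.2]
contact_force: [0.3, -0.5, 0.6]
gripper_width: 0.0411
gripper_force: 24.9
```

>>> arm_command(
  travel=[
    [0,0,0.03],
    [0,0,0.1],
    [0,0,0.18],
    [0,-0.02,0.26],
    [0,-0.07,0.32],
    [-0.005,-0.13,0.36],
    [-0.01,-0.19,0.367],
    [-0.0124,-0.24,0.367],
    [-0.0124,-0.264,0.367],
    [-0.0124,-0.264,0.367],
    [-0.0124,-0.264,0.367],
    [-0.0124,-0.264,0.367],
  ],
  delta_rot=[
    [0,0,0],
    [0,0,0],
    [0,0,0],
    [-0.033,0.0048,0],
    [-0.099,0.0142,0],
    [-0.165,0.0238,0],
    [-0.231,0.0332,0],
    [-0.297,0.0428,0],
    [-0.33,0.0475,0],
    [-0.33,0.0475,0],
    [-0.33,0.0475,0],
    [-0.33,0.0475,0],
  ],
)

```text
time_s: 4.97
tcp_pos: [0.6252, 0.084, 0.2586]
eef_rot: [150.1, -0.1, -8.2]
contact_force: [0.1, -0.2, -2.6]
gripper_width: 0.0408
gripper_force: 24.9
```

```bash
cat > look.py <<'E'
import sys
from plant import r,viewer
from h import *
from scipy.spatial.transform import Rotation as Ro
s=r.get_state();R=Ro.from_euler("xyz",s["eef_rot"],degrees=True).as_matrix()
T=s["tcp_pos"];print("tcp",T,"axis",-R[:,2].round(4),"joints",s["joints"].round(1),"F",s["contact_force"].round(2),"w",s["gripper_width"])
a=-R[:,2];foot=np.array([.608,-.032,.055]);A=np.array([.0713,.4949,.866])
b=T-.075*a-foot;print("bottom: along pin mm",1e3*b@A,"lateral mm",1e3*(b-b@A*A))
t=[]
for n,(u,v,w,h) in dict(top=(225,130,90,100),scene=(195,110,90,100)).items():
    c=viewer.capture(n);d[n]=c
    cv2.imwrite(f"pics/{n}_{sys.argv[1]}_raw.png",c["img"][:,:,::-1])
    i=cv2.resize(c["img"][v:v+h,u:u+w,::-1],None,fx=4.4,fy=4.4,interpolation=cv2.INTER_CUBIC)
    D=np.array([-.002 if n=="top" else .0022,0,0])
    P=[T-.075*a+.0+D+.0*a]
    for P,col in((circ(T-.075*a+D,a,.021),(0,0,255)),(circ(T+.025*a+D,a,.021),(0,255,0)),(circ(foot+.08*A+D,A,.0105),(255,0,0))):
        for p in proj(n,P): cv2.circle(i,tuple(int(x) for x in ((p-[u,v]+.5)*4.4)),1,col,-1)
    t.append(i)
cv2.imwrite(f"pics/{sys.argv[1]}.png",np.hstack(t))
E
python3 look.py w1
```

```text
tcp [0.62521544 0.0840279  0.25863017] axis [0.0702 0.4936 0.8669] joints [ 36.7  24.   -6.9  20.9 -81.8  37.9] F [ 0.06 -0.17 -2.63] w 0.040812741713963555
bottom: along pin mm 159.99481983939475 lateral mm [ 0.54203706 -0.17210369  0.06006316]
```

View pics/w1.png

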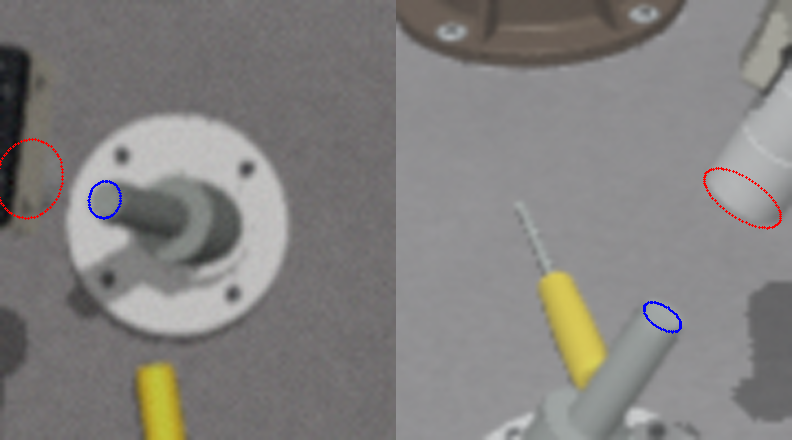

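The scene view shows the sleeve's lower end on the predicted ellipse (about 742,197) and the nose on its own (662,317). They line up, so I'll approach and enter gently.

>>> arm_command(
  travel=[
    [-0.001,-0.01,-0.017],
    [-0.004,-0.03,-0.052],
    [-0.007,-0.05,-0.087],
    [-0.01,-0.068,-0.119],
    [-0.0107,-0.0742,-0.13],
    [-0.0107,-0.0742,-0.13],
    [-0.0107,-0.0742,-0.13],
  ],
  delta_rot=[
    [0,0,0],
    [0,0,0],
    [0,0,0],
    [0,0,0],
    [0,0,0],
    [0,0,0],
    [0,0,0],
  ],
)

```text
time_s: 5.95
tcp_pos: [0.6201, 0.047, 0.1937]
eef_rot: [150.0, -0.1, -8.2]
contact_force: [-0.1, 0.2, -2.0]
gripper_width: 0.0409
gripper_force: 24.9
```

>>> arm_command(
  travel=[
    [-0.0004,-0.003,-0.0052],
    [-0.0007,-0.005,-0.0087],
    [-0.001,-0.008,-0.0139],
    [-0.0014,-0.01,-0.0173],
    [-0.0014,-0.01,-0.0173],
  ],
  delta_rot=[
    [0,0,0],
    [0,0,0],
    [0,0,0],
    [0,0,0],
    [0,0,0],
  ],
)

```text
time_s: 6.58
tcp_pos: [0.6188, 0.0414, 0.1842]
eef_rot: [150.0, 0.0, -8.2]
contact_force: [-1.1, -0.3, -2.6]
gripper_width: 0.041
gripper_force: 24.9
```

>>> arm_command(
  travel=[
    [-0.0004,-0.003,-0.0052],
    [-0.0007,-0.005,-0.0087],
    [-0.001,-0.008,-0.0139],
    [-0.0014,-0.01,-0.0173],
    [-0.0014,-0.01,-0.0173],
  ],
  delta_rot=[
    [0,0,0],
    [0,0,0],
    [0,0,0],
    [0,0,0],
    [0,0,0],
  ],
)

```text
time_s: 7.2
tcp_pos: [0.6181, 0.0364, 0.1756]
eef_rot: [150.0, 0.0, -8.2]
contact_force: [0.8, 0.5, -1.8]
gripper_width: 0.0409
gripper_force: 24.9
```

>>> arm_command(
  travel=[
    [-0.0004,-0.003,-0.0052],
    [-0.0007,-0.005,-0.0087],
    [-0.001,-0.008,-0.0139],
    [-0.0014,-0.01,-0.0173],
    [-0.0014,-0.01,-0.0173],
  ],
  delta_rot=[
    [0,0,0],
    [0,0,0],
    [0,0,0],
    [0,0,0],
    [0,0,0],
  ],
)

```text
time_s: 7.82
tcp_pos: [0.6174, 0.0314, 0.167]
eef_rot: [150.0, 0.0, -8.2]
contact_force: [0.4, 0.1, -2.0]
gripper_width: 0.041
gripper_force: 24.9
```

>>> arm_command(
  travel=[
    [-0.0004,-0.003,-0.0052],
    [-0.001,-0.007,-0.0121],
    [-0.001,-0.007,-0.0121],
    [-0.001,-0.007,-0.0121],
  ],
  delta_rot=[
    [0,0,0],
    [0,0,0],
    [0,0,0],
    [0,0,0],
  ],
)

```text
time_s: 8.32
tcp_pos: [0.6171, 0.028, 0.1611]
eef_rot: [150.0, 0.0, -8.2]
contact_force: [-0.8, -0.3, -1.6]
gripper_width: 0.0409
gripper_force: 24.9
```

>>> arm_command(
  travel=[
    [-0.0001,-0.001,-0.0017],
    [-0.0003,-0.002,-0.0035],
    [-0.0003,-0.002,-0.0035],
    [-0.0003,-0.002,-0.0035],
  ],
  delta_rot=[
    [0,0,0],
    [0,0,0],
    [0,0,0],
    [0,0,0],
  ],
)

```text
time_s: 8.82
tcp_pos: [0.6169, 0.0271, 0.1594]
eef_rot: [150.0, -0.0, -8.2]
contact_force: [-0.1, -0.7, -2.1]
gripper_width: 0.0413
gripper_force: 24.9
```

>>> arm_command(
  travel=[
    [-0.0001,-0.001,-0.0017],
    [-0.0001,-0.001,-0.0017],
    [-0.0001,-0.001,-0.0017],
  ],
  delta_rot=[
    [0,0,0],
    [0,0,0],
    [0,0,0],
  ],
)

```text
time_s: 9.2
tcp_pos: [0.6169, 0.0267, 0.1586]
eef_rot: [150.0, -0.0, -8.2]
contact_force: [-0.8, 0.3, -0.8]
gripper_width: 0.0409
gripper_force: 24.9
```

>>> arm_command(
  travel=[
    [-0.0001,-0.001,-0.0017],
    [-0.0001,-0.001,-0.0017],
    [-0.0001,-0.001,-0.0017],
  ],
  delta_rot=[
    [0,0,0],
    [0,0,0],
    [0,0,0],
  ],
)

```text
time_s: 9.57
tcp_pos: [0.617, 0.0265, 0.1585]
eef_rot: [150.0, -0.1, -8.2]
contact_force: [-2.5, 4.6, 6.0]
gripper_width: 0.0412
gripper_force: 24.9
```

>>> arm_command(
  travel=[
    [-0.0001,-0.001,-0.0017],
    [-0.0001,-0.001,-0.0017],
    [-0.0001,-0.001,-0.0017],
  ],
  delta_rot=[
    [0,0,0],
    [0,0,0],
    [0,0,0],
  ],
)

```text
time_s: 9.95
tcp_pos: [0.6171, 0.0265, 0.1585]
eef_rot: [150.0, -0.1, -8.1]
contact_force: [-5.3, 8.1, 9.9]
gripper_width: 0.0407
gripper_force: 24.9
```

```bash
python3 look.py n1
```

```text
tcp [0.61711777 0.02646093 0.15845054] axis [0.0693 0.4948 0.8663] joints [ 32.7  26.1 -18.4  24.1 -67.9  35.5] F [-5.34  8.06  9.92] w 0.040730449848992045
bottom: along pin mm 44.1720270858014 lateral mm [ 0.77391387 -0.50790205  0.22828611]
```

View pics/n1.png

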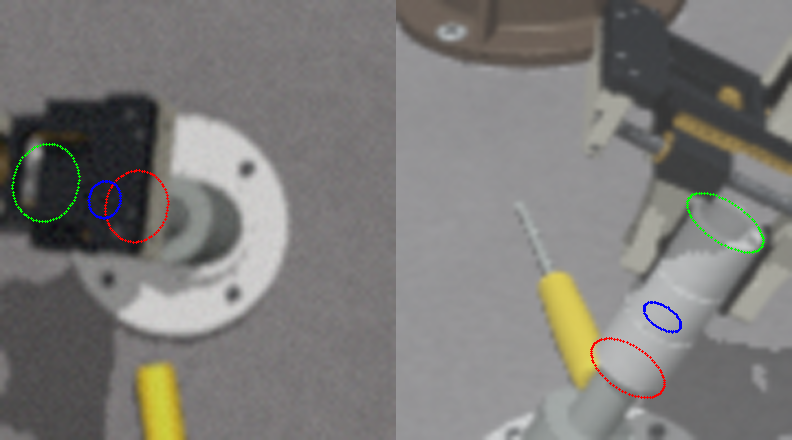

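The scene view shows sleeve L held up on the pin with its lower end at (628,367), well short of the shoulder. It stopped 44 mm along the pin as force built, so this is the narrow sleeve and it goes to the dish.

>>> arm_command(
  travel=[
    [0.0004,0.003,0.0052],
    [0.0014,0.01,0.0173],
    [0.004,0.03,0.052],
    [0.008,0.055,0.0962],
    [0.01,0.0693,0.1212],
    [-0.01,0.1,0.14],
    [-0.05,0.16,0.15],
    [-0.1,0.23,0.15],
    [-0.15,0.3,0.15],
    [-0.2,0.37,0.14],
    [-0.25,0.44,0.13],
    [-0.29,0.5,0.126],
    [-0.32,0.54,0.126],
    [-0.329,0.553,0.126],
    [-0.329,0.553,0.126],
    [-0.329,0.553,0.126],
    [-0.329,0.553,0.126],
  ],
  delta_rot=[
    [0,0,0],
    [0,0,0],
    [0,0,0],
    [0,0,0],
    [0,0,0],
    [0.033,-0.0048,0],
    [0.099,-0.0142,0],
    [0.165,-0.0238,0],
    [0.231,-0.0332,0],
    [0.297,-0.0428,0],
    [0.33,-0.0475,0],
    [0.33,-0.0475,0],
    [0.33,-0.0475,0],
    [0.33,-0.0475,0],
    [0.33,-0.0475,0],
    [0.33,-0.0475,0],
    [0.33,-0.0475,0],
  ],
)

```text
time_s: 12.18
tcp_pos: [0.4526, 0.3014, 0.2196]
eef_rot: [180.0, 0.0, -8.2]
contact_force: [0.5, -0.6, -2.9]
gripper_width: 0.0411
gripper_force: 24.9
```

>>> arm_command(
  travel=[
    [0,0,-0.03],
    [0,0,-0.09],
    [0,0,-0.15],
    [0,0,-0.2],
    [0,0,-0.24],
    [0,0,-0.26],
    [0,0,-0.27],
    [0,0,-0.27],
    [0,0,-0.27],
  ],
  delta_rot=[
    [0,0,0],
    [0,0,0],
    [0,0,0],
    [0,0,0],
    [0,0,0],
    [0,0,0],
    [0,0,0],
    [0,0,0],
    [0,0,0],
  ],
)

```text
time_s: 13.3
tcp_pos: [0.4526, 0.3024, 0.0854]
eef_rot: [-179.9, -0.0, -8.2]
contact_force: [-0.6, 0.1, -1.4]
gripper_width: 0.041
gripper_force: 24.9
```

>>> arm_command(
  travel=[
    [0,0,-0.002],
    [0,0,-0.004],
    [0,0,-0.006],
    [0,0,-0.008],
    [0,0,-0.008],
  ],
  delta_rot=[
    [0,0,0],
    [0,0,0],
    [0,0,0],
    [0,0,0],
    [0,0,0],
  ],
)

```text
time_s: 13.92
tcp_pos: [0.4522, 0.302, 0.0807]
eef_rot: [180.0, 0.0, -8.2]
contact_force: [0.3, 0.0, -1.7]
gripper_width: 0.0404
gripper_force: 24.9
```

>>> arm_command(
  travel=[
    [0,0,-0.001],
    [0,0,-0.002],
    [0,0,-0.002],
    [0,0,-0.002],
  ],
  delta_rot=[
    [0,0,0],
    [0,0,0],
    [0,0,0],
    [0,0,0],
  ],
)

```text
time_s: 14.42
tcp_pos: [0.4522, 0.3021, 0.0798]
eef_rot: [180.0, 0.0, -8.2]
contact_force: [0.7, 0.4, -1.6]
gripper_width: 0.0409
gripper_force: 24.9
```

>>> arm_command(
  travel=[
    [0,0,-0.001],
    [0,0,-0.002],
    [0,0,-0.002],
    [0,0,-0.002],
  ],
  delta_rot=[
    [0,0,0],
    [0,0,0],
    [0,0,0],
    [0,0,0],
  ],
)

```text
time_s: 14.92
tcp_pos: [0.4524, 0.3021, 0.0795]
eef_rot: [-180.0, -0.0, -8.2]
contact_force: [-2.0, -2.6, 5.1]
gripper_width: 0.0412
gripper_force: 24.9
```

It has touched the floor of the dish, so I'll release and rise.

>>> arm_command(
  travel=[
    [0,0,0],
    [0,0,0],
    [0,0,0],
    [0,0,0],
    [0,0,0],
  ],
  delta_rot=[
    [0,0,0],
    [0,0,0],
    [0,0,0],
    [0,0,0],
    [0,0,0],
  ],
  grip=1,
)

```text
time_s: 15.55
tcp_pos: [0.4522, 0.3021, 0.0787]
eef_rot: [180.0, 0.0, -8.2]
contact_force: [-0.4, -0.9, 0.4]
gripper_width: 0.0844
gripper_force: 0.0
```

>>> arm_command(
  travel=[
    [0,0,0.02],
    [0,0,0.06],
    [0,0,0.12],
    [0,0,0.2],
    [0,0,0.26],
    [0,0,0.282],
    [0,0,0.282],
  ],
  delta_rot=[
    [0,0,0],
    [0,0,0],
    [0,0,0],
    [0,0,0],
    [0,0,0],
    [0,0,0],
    [0,0,0],
  ],
)

```text
time_s: 16.42
tcp_pos: [0.4523, 0.3022, 0.2203]
eef_rot: [-179.9, -0.0, -8.2]
contact_force: [-0.3, -0.0, -0.9]
gripper_width: 0.0876
gripper_force: 0.0
```

>>> arm_command(
  travel=[
    [0.02,-0.05,0.02],
    [0.055,-0.14,0.05],
    [0.09,-0.235,0.06],
    [0.125,-0.33,0.06],
    [0.16,-0.42,0.06],
    [0.196,-0.51,0.06],
    [0.225,-0.6,0.06],
    [0.25,-0.69,0.06],
    [0.27,-0.78,0.06],
    [0.29,-0.87,0.04],
    [0.31,-0.94,0.0],
    [0.33,-0.98,-0.04],
    [0.338,-0.99,-0.04],
    [0.338,-0.99,-0.04],
  ],
  delta_rot=[
    [0,0,0],
    [0,0,0],
    [0,0,0],
    [0,0,0],
    [0,0,0],
    [0,0,0],
    [0,0,0],
    [0,0,0],
    [0,0,0],
    [0,0,0],
    [0,0,0],
    [0,0,0],
    [0,0,0],
    [0,0,0],
  ],
)

```text
time_s: 18.18
tcp_pos: [0.6211, -0.193, 0.1991]
eef_rot: [180.0, 0.1, -8.2]
contact_force: [0.4, -0.2, 1.3]
gripper_width: 0.0875
gripper_force: 0.0
```

```bash
python3 - <<'E'
from h import *
from plant import viewer,r
from scipy.optimize import differential_evolution as DE
c=viewer.capture("top");c2=viewer.capture("scene")
cv2.imwrite("pics/both.png",np.hstack([cv2.resize(c["img"][140:300,80:240,::-1],(400,400)),cv2.resize(c2["img"][140:270,270:400,::-1],(400,400))]))
s=r.get_state();print(s["tcp_pos"],s["joints"].round(1),s["contact_force"])
E
```

```text
[ 0.62135901 -0.19227315  0.20027024] [ -0.   20.   -6.3   0.  -63.7  81.9] [-0.56565716  0.09791075 -0.11803094]
```

View pics/both.png

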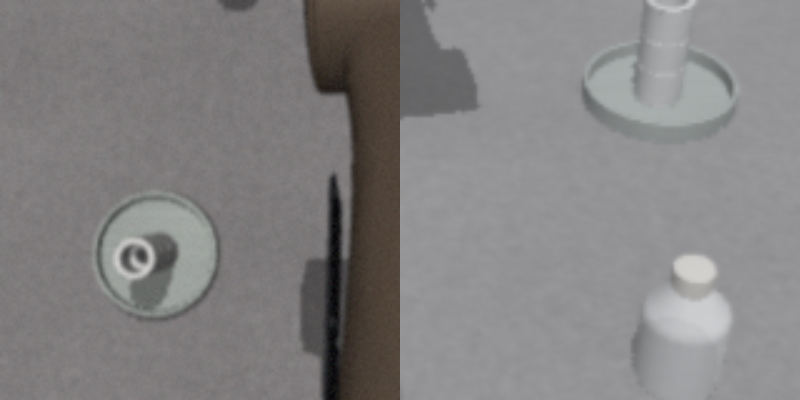

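The narrow sleeve stands upright in the dish: its top ring is at (133,257) in the left half of the picture, with the dish centred at (157,256). Now sleeve R.

>>> arm_command(
  travel=[
    [0,-0.04,0],
    [0,-0.077,0],
    [0,-0.077,0],
    [0,-0.077,-0.03],
    [0,-0.077,-0.08],
    [0,-0.077,-0.14],
    [0,-0.077,-0.2],
    [0,-0.077,-0.235],
    [0,-0.077,-0.25],
    [0,-0.077,-0.25],
  ],
  delta_rot=[
    [0,0,0],
    [0,0,0],
    [0,0,0],
    [0,0,0],
    [0,0,0],
    [0,0,0],
    [0,0,0],
    [0,0,0],
    [0,0,0],
    [0,0,0],
  ],
)

```text
time_s: 19.52
tcp_pos: [0.6214, -0.2314, 0.0747]
eef_rot: [180.0, 0.0, -8.2]
contact_force: [0.1, -0.7, -0.2]
gripper_width: 0.0874
gripper_force: 0.0
```

>>> arm_command(
  travel=[
    [0,0,0],
    [0,0,0],
    [0,0,0],
    [0,0,0],
    [0,0,0],
    [0,0,0],
  ],
  delta_rot=[
    [0,0,0],
    [0,0,0],
    [0,0,0],
    [0,0,0],
    [0,0,0],
    [0,0,0],
  ],
  grip=0.4,
  newtons=25,
)

```text
time_s: 20.27
tcp_pos: [0.6213, -0.2314, 0.0748]
eef_rot: [-180.0, -0.0, -8.2]
contact_force: [0.7, 0.6, 0.8]
gripper_width: 0.0416
gripper_force: 25.0
```

>>> arm_command(
  travel=[
    [0,0,0.03],
    [0,0,0.1],
    [0,0,0.19],
    [0,0.02,0.28],
    [0,0.07,0.36],
    [0,0.14,0.42],
    [0,0.22,0.45],
    [0,0.3,0.45],
    [0,0.38,0.45],
    [0.003,0.46,0.45],
    [0.005,0.53,0.45],
    [0.007,0.59,0.45],
    [0.007,0.62,0.44],
    [0.007,0.6306,0.42],
    [0.007,0.6306,0.39],
    [0.007,0.6306,0.367],
    [0.007,0.6306,0.367],
    [0.007,0.6306,0.367],
    [0.007,0.6306,0.367],
  ],
  delta_rot=[
    [0,0,0],
    [0,0,0],
    [0,0,0],
    [0,0,0],
    [0,0,0],
    [0,0,0],
    [0,0,0],
    [0,0,0],
    [0,0,0],
    [-0.033,0.0048,0],
    [-0.099,0.0142,0],
    [-0.165,0.0238,0],
    [-0.231,0.0332,0],
    [-0.297,0.0428,0],
    [-0.33,0.0475,0],
    [-0.33,0.0475,0],
    [-0.33,0.0475,0],
    [-0.33,0.0475,0],
    [-0.33,0.0475,0],
  ],
)

```text
time_s: 22.65
tcp_pos: [0.625, 0.0833, 0.2594]
eef_rot: [150.1, -0.1, -8.2]
contact_force: [-0.2, -0.8, -1.7]
gripper_width: 0.0413
gripper_force: 25.0
```

```bash
python3 look.py w2
```

```text
tcp [0.62503722 0.08334699 0.25942255] axis [0.0702 0.4936 0.8669] joints [ 36.7  23.9  -6.9  21.  -81.8  37.9] F [-0.17 -0.78 -1.7 ] w 0.041314641759872636
bottom: along pin mm 160.3313376456668 lateral mm [ 0.3433348  -1.01814023  0.55992747]
```

>>> arm_command(
  travel=[
    [-0.001,-0.008,-0.018],
    [-0.004,-0.028,-0.053],
    [-0.007,-0.048,-0.088],
    [-0.01,-0.066,-0.12],
    [-0.0114,-0.0722,-0.1312],
    [-0.0114,-0.0722,-0.1312],
    [-0.0114,-0.0722,-0.1312],
  ],
  delta_rot=[
    [0,0,0],
    [0,0,0],
    [0,0,0],
    [0,0,0],
    [0,0,0],
    [0,0,0],
    [0,0,0],
  ],
)

```text
time_s: 23.62
tcp_pos: [0.6195, 0.0482, 0.1933]
eef_rot: [150.0, -0.1, -8.2]
contact_force: [0.0, -0.3, -1.8]
gripper_width: 0.0412
gripper_force: 25.0
```

>>> arm_command(
  travel=[
    [-0.0004,-0.003,-0.0052],
    [-0.0007,-0.005,-0.0087],
    [-0.001,-0.008,-0.0139],
    [-0.0014,-0.01,-0.0173],
    [-0.0014,-0.01,-0.0173],
  ],
  delta_rot=[
    [0,0,0],
    [0,0,0],
    [0,0,0],
    [0,0,0],
    [0,0,0],
  ],
)

```text
time_s: 24.25
tcp_pos: [0.6182, 0.0426, 0.1839]
eef_rot: [150.0, 0.0, -8.2]
contact_force: [-0.2, 0.1, -3.0]
gripper_width: 0.0418
gripper_force: 25.0
```

>>> arm_command(
  travel=[
    [-0.0004,-0.003,-0.0052],
    [-0.0007,-0.005,-0.0087],
    [-0.001,-0.008,-0.0139],
    [-0.0014,-0.01,-0.0173],
    [-0.0014,-0.01,-0.0173],
  ],
  delta_rot=[
    [0,0,0],
    [0,0,0],
    [0,0,0],
    [0,0,0],
    [0,0,0],
  ],
)

```text
time_s: 24.88
tcp_pos: [0.6175, 0.0376, 0.1752]
eef_rot: [150.0, 0.0, -8.2]
contact_force: [0.1, -0.0, -1.5]
gripper_width: 0.0414
gripper_force: 25.0
```

>>> arm_command(
  travel=[
    [-0.0004,-0.003,-0.0052],
    [-0.0007,-0.005,-0.0087],
    [-0.001,-0.008,-0.0139],
    [-0.0014,-0.01,-0.0173],
    [-0.0014,-0.01,-0.0173],
  ],
  delta_rot=[
    [0,0,0],
    [0,0,0],
    [0,0,0],
    [0,0,0],
    [0,0,0],
  ],
)

```text
time_s: 25.5
tcp_pos: [0.6168, 0.0326, 0.1666]
eef_rot: [150.0, 0.0, -8.2]
contact_force: [0.5, -0.0, -2.4]
gripper_width: 0.0413
gripper_force: 25.0
```

```bash
python3 look.py e2
```

```text
tcp [0.61683435 0.03260383 0.16655805] axis [0.0715 0.4951 0.8659] joints [ 33.2  25.9 -17.4  23.7 -69.3  35.7] F [ 0.51 -0.01 -2.39] w 0.041266945078942
bottom: along pin mm 54.212889032886395 lateral mm [-0.3960836   0.6395902  -0.33075396]
```

>>> arm_command(
  travel=[
    [-0.0001,-0.004,-0.005],
    [-0.0002,-0.0082,-0.0115],
    [-0.0002,-0.0082,-0.0115],
  ],
  delta_rot=[
    [0,0,0],
    [0,0,0],
    [0,0,0],
  ],
)

```text
time_s: 25.98
tcp_pos: [0.6166, 0.0283, 0.1606]
eef_rot: [150.0, 0.0, -8.2]
contact_force: [0.4, 0.1, -2.2]
gripper_width: 0.0409
gripper_force: 25.0
```

>>> arm_command(
  travel=[
    [-0.0001,-0.001,-0.0017],
    [-0.0003,-0.002,-0.0035],
    [-0.0003,-0.002,-0.0035],
  ],
  delta_rot=[
    [0,0,0],
    [0,0,0],
    [0,0,0],
  ],
)

```text
time_s: 26.35
tcp_pos: [0.6166, 0.0276, 0.1592]
eef_rot: [150.0, 0.0, -8.2]
contact_force: [-0.7, -0.3, -2.3]
gripper_width: 0.0415
gripper_force: 25.0
```

>>> arm_command(
  travel=[
    [-0.0001,-0.001,-0.0017],
    [-0.0003,-0.002,-0.0035],
    [-0.0003,-0.002,-0.0035],
  ],
  delta_rot=[
    [0,0,0],
    [0,0,0],
    [0,0,0],
  ],
)

```text
time_s: 26.72
tcp_pos: [0.6165, 0.0266, 0.1574]
eef_rot: [150.0, 0.0, -8.2]
contact_force: [0.3, 0.6, -2.4]
gripper_width: 0.0417
gripper_force: 25.0
```

>>> arm_command(
  travel=[
    [-0.0001,-0.001,-0.0017],
    [-0.0003,-0.002,-0.0035],
    [-0.0003,-0.002,-0.0035],
  ],
  delta_rot=[
    [0,0,0],
    [0,0,0],
    [0,0,0],
  ],
)

```text
time_s: 27.1
tcp_pos: [0.6163, 0.0256, 0.1556]
eef_rot: [150.0, 0.0, -8.2]
contact_force: [0.3, -1.0, -2.4]
gripper_width: 0.0409
gripper_force: 25.0
```

It's past the narrow stop with no resistance. I'll carry on down.

>>> arm_command(
  travel=[
    [-0.0004,-0.003,-0.0052],
    [-0.001,-0.007,-0.0121],
    [-0.0014,-0.01,-0.0173],
    [-0.0014,-0.01,-0.0173],
  ],
  delta_rot=[
    [0,0,0],
    [0,0,0],
    [0,0,0],
    [0,0,0],
  ],
)

```text
time_s: 27.6
tcp_pos: [0.6155, 0.0204, 0.1468]
eef_rot: [150.0, 0.0, -8.2]
contact_force: [0.2, 0.1, -1.2]
gripper_width: 0.0413
gripper_force: 25.0
```

>>> arm_command(
  travel=[
    [-0.0004,-0.003,-0.0052],
    [-0.001,-0.007,-0.0121],
    [-0.0014,-0.01,-0.0173],
    [-0.0014,-0.01,-0.0173],
  ],
  delta_rot=[
    [0,0,0],
    [0,0,0],
    [0,0,0],
    [0,0,0],
  ],
)

```text
time_s: 28.1
tcp_pos: [0.6148, 0.0154, 0.1382]
eef_rot: [150.0, 0.0, -8.2]
contact_force: [-0.5, -0.4, -2.0]
gripper_width: 0.0417
gripper_force: 25.0
```

>>> arm_command(
  travel=[
    [-0.0004,-0.003,-0.0052],
    [-0.001,-0.007,-0.0121],
    [-0.0014,-0.01,-0.0173],
    [-0.0014,-0.01,-0.0173],
  ],
  delta_rot=[
    [0,0,0],
    [0,0,0],
    [0,0,0],
    [0,0,0],
  ],
)

```text
time_s: 28.6
tcp_pos: [0.6141, 0.0104, 0.1295]
eef_rot: [150.0, 0.0, -8.2]
contact_force: [-0.2, 0.2, -1.2]
gripper_width: 0.0415
gripper_force: 25.0
```

>>> arm_command(
  travel=[
    [-0.0003,-0.002,-0.0035],
    [-0.001,-0.007,-0.0121],
    [-0.001,-0.007,-0.0121],
  ],
  delta_rot=[
    [0,0,0],
    [0,0,0],
    [0,0,0],
  ],
)

```text
time_s: 28.98
tcp_pos: [0.6134, 0.0068, 0.1233]
eef_rot: [150.0, 0.0, -8.2]
contact_force: [-0.2, -0.3, -2.7]
gripper_width: 0.0416
gripper_force: 25.0
```

```bash
python3 look.py h2
```

```text
tcp [0.61342244 0.0067869  0.12328757] axis [0.0721 0.4952 0.8658] joints [ 31.2  27.5 -21.9  25.7 -63.2  34.3] F [-0.24 -0.29 -2.68] w 0.041635607721708115
bottom: along pin mm 3.7206047414294257 lateral mm [-0.24659394 -0.19767918  0.13341939]
```

>>> arm_command(
  travel=[
    [-0.0001,-0.001,-0.0017],
    [-0.0003,-0.002,-0.0035],
    [-0.0003,-0.002,-0.0035],
  ],
  delta_rot=[
    [0,0,0],
    [0,0,0],
    [0,0,0],
  ],
)

```text
time_s: 29.45
tcp_pos: [0.6136, 0.0061, 0.1219]
eef_rot: [150.0, 0.0, -8.2]
contact_force: [-0.5, -0.6, -1.3]
gripper_width: 0.0417
gripper_force: 25.0
```

>>> arm_command(
  travel=[
    [-0.0001,-0.001,-0.0017],
    [-0.0001,-0.001,-0.0017],
    [-0.0001,-0.001,-0.0017],
  ],
  delta_rot=[
    [0,0,0],
    [0,0,0],
    [0,0,0],
  ],
)

```text
time_s: 29.82
tcp_pos: [0.6136, 0.0056, 0.1211]
eef_rot: [150.0, 0.0, -8.2]
contact_force: [0.7, 0.6, -2.1]
gripper_width: 0.0417
gripper_force: 25.0
```

>>> arm_command(
  travel=[
    [-0.0001,-0.001,-0.0017],
    [-0.0001,-0.001,-0.0017],
    [-0.0001,-0.001,-0.0017],
  ],
  delta_rot=[
    [0,0,0],
    [0,0,0],
    [0,0,0],
  ],
)

```text
time_s: 30.2
tcp_pos: [0.6136, 0.0052, 0.1203]
eef_rot: [150.0, 0.0, -8.2]
contact_force: [-0.3, 0.0, -1.9]
gripper_width: 0.0415
gripper_force: 25.0
```

>>> arm_command(
  travel=[
    [0,-0.0005,-0.0009],
    [0,-0.0005,-0.0009],
    [0,-0.0005,-0.0009],
  ],
  delta_rot=[
    [0,0,0],
    [0,0,0],
    [0,0,0],
  ],
)

```text
time_s: 30.58
tcp_pos: [0.6135, 0.0049, 0.1198]
eef_rot: [150.0, 0.0, -8.2]
contact_force: [-0.2, -0.2, -2.0]
gripper_width: 0.0414
gripper_force: 25.0
```

>>> arm_command(
  travel=[
    [0,-0.0005,-0.0009],
    [0,-0.0005,-0.0009],
    [0,-0.0005,-0.0009],
  ],
  delta_rot=[
    [0,0,0],
    [0,0,0],
    [0,0,0],
  ],
)

```text
time_s: 30.95
tcp_pos: [0.6137, 0.0048, 0.1197]
eef_rot: [150.0, -0.0, -8.2]
contact_force: [-2.0, 2.8, 3.0]
gripper_width: 0.0417
gripper_force: 25.0
```

>>> arm_command(
  travel=[
    [-0.0001,-0.001,-0.0017],
    [-0.0001,-0.001,-0.0017],
    [-0.0001,-0.001,-0.0017],
  ],
  delta_rot=[
    [0,0,0],
    [0,0,0],
    [0,0,0],
  ],
)

```text
time_s: 31.32
tcp_pos: [0.6139, 0.0048, 0.1197]
eef_rot: [150.0, -0.1, -8.1]
contact_force: [-4.7, 6.2, 8.9]
gripper_width: 0.0414
gripper_force: 25.0
```

```bash
python3 look.py h3
```

```text
tcp [0.61390926 0.00477408 0.11971145] axis [0.0697 0.495  0.8661] joints [ 31.   27.7 -22.3  26.  -62.6  34.1] F [-4.7   6.22  8.93] w 0.04141315690352202
bottom: along pin mm -0.3376798584745714 lateral mm [ 0.70781475 -0.18173339  0.04556707]
```

The sleeve is fully home at the shoulder (0 mm, about 10 N), so this is the clear sleeve and it goes to the tray.

>>> arm_command(
  travel=[
    [0.0004,0.003,0.0052],
    [0.0014,0.01,0.0173],
    [0.004,0.03,0.052],
    [0.008,0.055,0.0962],
    [0.012,0.083,0.1455],
    [0.0155,0.108,0.189],
    [0.0171,0.1188,0.2078],
    [0.018,0.125,0.25],
    [0.018,0.125,0.3],
    [0.01,0.11,0.35],
    [0,0.08,0.38],
    [-0.02,0.03,0.38],
    [-0.05,-0.03,0.38],
    [-0.09,-0.11,0.38],
    [-0.13,-0.19,0.38],
    [-0.175,-0.27,0.37],
    [-0.22,-0.35,0.36],
    [-0.265,-0.43,0.34],
    [-0.31,-0.5,0.31],
  ],
  delta_rot=[
    [0,0,0],
    [0,0,0],
    [0,0,0],
    [0,0,0],
    [0,0,0],
    [0,0,0],
    [0,0,0],
    [0,0,0],
    [0.033,-0.0048,0],
    [0.099,-0.0142,0],
    [0.165,-0.0238,0],
    [0.231,-0.0332,0],
    [0.297,-0.0428,0],
    [0.33,-0.0475,0],
    [0.33,-0.0475,0],
    [0.33,-0.0475,0],
    [0.33,-0.0475,0],
    [0.33,-0.0475,0],
    [0.33,-0.0475,0],
  ],
)

```text
time_s: 33.8
tcp_pos: [0.457, -0.2472, 0.2729]
eef_rot: [180.0, 0.0, -8.2]
contact_force: [-0.2, -0.7, -3.2]
gripper_width: 0.0414
gripper_force: 25.0
```

>>> arm_command(
  travel=[
    [-0.025,-0.05,-0.04],
    [-0.045,-0.075,-0.08],
    [-0.048,-0.082,-0.106],
    [-0.048,-0.082,-0.106],
    [-0.048,-0.082,-0.106],
  ],
  delta_rot=[
    [0,0,0],
    [0,0,0],
    [0,0,0],
    [0,0,0],
    [0,0,0],
  ],
)

```text
time_s: 34.42
tcp_pos: [0.4351, -0.2867, 0.2211]
eef_rot: [180.0, -0.0, -8.1]
contact_force: [-0.3, 0.5, -1.4]
gripper_width: 0.0415
gripper_force: 25.0
```

>>> arm_command(
  travel=[
    [0,0,-0.03],
    [0,0,-0.09],
    [0,0,-0.15],
    [0,0,-0.2],
    [0,0,-0.24],
    [0,0,-0.265],
    [0,0,-0.276],
    [0,0,-0.276],
    [0,0,-0.276],
  ],
  delta_rot=[
    [0,0,0],
    [0,0,0],
    [0,0,0],
    [0,0,0],
    [0,0,0],
    [0,0,0],
    [0,0,0],
    [0,0,0],
    [0,0,0],
  ],
)

```text
time_s: 35.55
tcp_pos: [0.435, -0.287, 0.0832]
eef_rot: [180.0, -0.1, -8.2]
contact_force: [0.6, -0.4, -2.1]
gripper_width: 0.0413
gripper_force: 25.0
```

>>> arm_command(
  travel=[
    [0,0,-0.001],
    [0,0,-0.002],
    [0,0,-0.003],
    [0,0,-0.003],
    [0,0,-0.003],
  ],
  delta_rot=[
    [0,0,0],
    [0,0,0],
    [0,0,0],
    [0,0,0],
    [0,0,0],
  ],
)

```text
time_s: 36.17
tcp_pos: [0.4345, -0.2868, 0.081]
eef_rot: [-180.0, 0.0, -8.2]
contact_force: [0.7, 0.8, -1.5]
gripper_width: 0.0415
gripper_force: 25.0
```

>>> arm_command(
  travel=[
    [0,0,-0.001],
    [0,0,-0.002],
    [0,0,-0.002],
    [0,0,-0.002],
  ],
  delta_rot=[
    [0,0,0],
    [0,0,0],
    [0,0,0],
    [0,0,0],
  ],
)

```text
time_s: 36.67
tcp_pos: [0.4345, -0.2869, 0.08]
eef_rot: [180.0, 0.0, -8.2]
contact_force: [0.1, 0.8, -2.7]
gripper_width: 0.0416
gripper_force: 25.0
```

>>> arm_command(
  travel=[
    [0,0,-0.001],
    [0,0,-0.001],
    [0,0,-0.001],
  ],
  delta_rot=[
    [0,0,0],
    [0,0,0],
    [0,0,0],
  ],
)

```text
time_s: 37.05
tcp_pos: [0.4346, -0.2869, 0.0798]
eef_rot: [180.0, -0.0, -8.2]
contact_force: [-0.9, 0.9, 2.5]
gripper_width: 0.0417
gripper_force: 25.0
```

>>> arm_command(
  travel=[
    [0,0,-0.001],
    [0,0,-0.001],
    [0,0,-0.001],
  ],
  delta_rot=[
    [0,0,0],
    [0,0,0],
    [0,0,0],
  ],
)

```text
time_s: 37.42
tcp_pos: [0.4347, -0.2869, 0.0797]
eef_rot: [180.0, -0.0, -8.2]
contact_force: [-1.4, 3.5, 7.6]
gripper_width: 0.0414
gripper_force: 25.0
```

>>> arm_command(
  travel=[
    [0,0,0],
    [0,0,0],
    [0,0,0],
    [0,0,0],
    [0,0,0],
  ],
  delta_rot=[
    [0,0,0],
    [0,0,0],
    [0,0,0],
    [0,0,0],
    [0,0,0],
  ],
  grip=1,
)

```text
time_s: 38.05
tcp_pos: [0.4345, -0.2869, 0.0789]
eef_rot: [-180.0, 0.0, -8.2]
contact_force: [0.0, 0.5, -0.3]
gripper_width: 0.0848
gripper_force: 0.0
```

>>> arm_command(
  travel=[
    [0,0,0.02],
    [0,0,0.06],
    [0,0,0.12],
    [0,0,0.2],
    [0,0,0.28],
    [0,0.08,0.34],
    [0,0.18,0.36],
    [0,0.28,0.36],
    [0,0.36,0.36],
    [0,0.4,0.36],
    [0,0.4,0.36],
    [0,0.4,0.36],
  ],
  delta_rot=[
    [0,0,0],
    [0,0,0],
    [0,0,0],
    [0,0,0],
    [0,0,0],
    [0,0,0],
    [0,0,0],
    [0,0,0],
    [0,0,0],
    [0,0,0],
    [0,0,0],
    [0,0,0],
  ],
)

```text
time_s: 39.55
tcp_pos: [0.4344, -0.0872, 0.2594]
eef_rot: [-180.0, -0.0, -8.2]
contact_force: [0.6, 0.5, -0.5]
gripper_width: 0.0874
gripper_force: 0.0
```

```bash
python3 - <<'E'
from plant import viewer
import cv2
cv2.imwrite("pics/fin.png",cv2.resize(viewer.capture("scene")["img"][:,:,::-1],(800,600)))
E
```

```text
(no output)
```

View pics/fin.png

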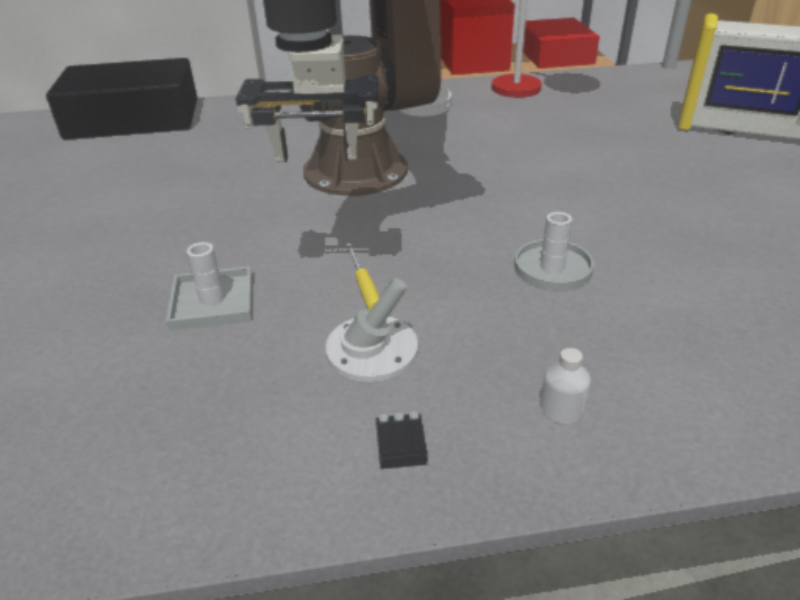

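The clear sleeve stands upright in the tray (208,275) and the narrow one upright in the dish (556,245). The bystanders haven't moved and the gripper is clear.

```bash
python3 -c "
from plant import close_job
print(close_job())"
```

```text
the job is handed in; nothing more can be done
None
```

Job handed in after about 40 s of robot time: the left-hand sleeve stopped 44 mm short of the shoulder and stands in the round dish, and the right-hand one went fully home and stands in the square tray.

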